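# Pack the tin caddy for carrying

## Robot

A 6-joint arm with a two-finger parallel gripper is mounted at the origin on a cart in front of the work surface, level with it; the furniture and walls round the work are solid. World frame = base frame: x ahead of the robot, y to its left, z up, the work surface at z = 0. Lengths are in m, angles in degrees, forces in N, time in s.
With the tool pointing down it reaches from about 0.4 to 0.825 m from the base axis. Payload 7 kg.
Tool frame: the origin (TCP) lies at the very end of the fingers, on their centre line; the grasp point (between the pads) lies 19 mm behind it; z points along the fingers, y is the line along which they close (so a half turn about z gives the same grasp; the last joint's range is limited). The gripper opens to 88 mm and grips with 3 to 60 N. Pads are 19 mm wide; open, the fingers measure 130 mm over their backs; the gripper's body (78 mm by 193 mm) begins 47 mm behind the grasp point.
Start: joints at [-58.092, 20.546, 0.682, 0, -70.136, -16.507], TCP at [0.179, -0.651, 0.227] pointing down, gripper open.
Joint ranges: [-176.03, 176.03], [-82.01, 121.73], [-58.28, 71.71], [-173.87, 95.51], [-174.79, -0.11], [-173.66, 173.66]. Speed limits (degrees/s): [136.94, 136.94, 172.46, 180, 180, 180].

## Interface

Orientations are given as [roll, pitch, yaw] about the fixed x, y, z axes, in that order (R = Rz(yaw) Ry(pitch) Rx(roll)).
In Python, from plant import get_state, capture, close_job, regions_of gives the robot as it stands.
- The arm moves only by the tool jog_arm, never from a script. Its argument "moves" is a list of rows, each a list of 3 entries, a list of its own where there are three numbers: the shift along the tool's x, y, z in cm, then the turn about the tool's z in degrees, then the finger opening in cm, from 0 to 8.76. A call has 1 to 12 rows; each row shifts and turns the commanded pose from where the row before left it, along the tool's axes as they then stand; what a row does not reach is not made up. A row lasts 1/8 s, in which the tool goes at most 62.5 mm and 10.7 degrees, less where a joint would pass 70% of its speed; a pose out of reach is approached as far as the arm can. A call is refused whole if a number of a shift passes 6.25 or a number of a turn 10.7, either way. A call with a gripper value outside its range is refused whole. The fingers move at their own pace and stop on an object; "newtons" is the grip in N (left out, the last holds). Time passes only in rows, so rows that do not move let the fingers close. It gives the time, the measured TCP pose, the force, the opening and the grip force at its end, in the units of the state.
- get_state(): the state, without advancing time (a new reading comes with each control period).
- capture(name): name is "side" or "top" or "wrist"; returns a dict with "pixels" (420x560x3 uint8, blue, green, red), "mtx" (3x3 intrinsics, pixels), "world_from_camera" (4x4, takes a point from camera to world coordinates); the wrist camera has in their place "hand_eye" (4x4, takes a point from camera to tool coordinates, whose origin is the TCP and whose axes are the flange's). Camera axes: x right, y down, z forward; pixel columns grow to the right and rows downward; lengths in m; the calibration is good to about 2 mm. A picture is of the moment at which its call begins: read the wrist's pose just before it. There is no depth.
- close_job(): hands the job in; it is judged then, once.
Trained networks look in a picture, given as the dict that the camera call returned (one of the last four; its "shot" number tells which), for a name from the list of things; names that differ only in an ending like _2 or _b are one class to them, and where a whole thing is asked for, a point or a joint stands for the part that bears it (a point fixed in the world has none). Each returns a list of dicts, best first, with "confidence" (0 to 1); they miss things now and then, are a little off and sometimes report something else, mostly with a low value. They report only what shows in the picture. A call takes as long as a camera call. They do not tell look-alikes from the thing itself.
- regions_of(picture, thing): "pixels" (420x560 bool, what is visible of it) and "pixel" ([column, row] in pixels, amid what is visible of it).
The state is a dict: "time_s": time; "joints": joint angles; "qd": joint speeds; "joint_torque": joint torques, N m; "tcp_pos": TCP position; "eef_rot": TCP orientation; "contact_force": force on the tool from outside, world axes, zero at the start; "moment": the same for the moment, N m; "gripper_width": finger opening in m; "gripper_force": force on a finger pad.
Only numpy, scipy, OpenCV 4.12 (cv2) and the standard library are available. Lean on these libraries where they do the work, as an engineer would, in place of code of your own. Each camera call takes 0.05 s, during which the arm holds its last target. There are 200 camera calls.

## Task

Pack all the small food tins that stand about on the worktop into the carrying caddy: squeeze the caddy's release lever and slide the stop right back to its last notch, stand the tins in one row in the tray, then squeeze the lever again, slide the stop up to the tins and let go so that it locks in a notch with the row standing snug. Finally swing the folded carrying handle up until it clicks upright, and leave the other things on the worktop alone.

Things in the scene. Friction and masses are not known exactly. Their poses are not given: they have to be found in the camera images.
- caddy: tin caddy: narrow grey sheet-metal tray between two dark wooden end boards, 343 mm long (its y), 78 mm wide (its x); it does not move when pushed. Origin under its centre, z up; x points to the side with the toothed strip and the folded handle, y along the row towards where the stop parks. Side walls 30 mm high, teeth to 39 mm, end boards 36 mm with a 26 mm wide ear to 83 mm
- row_start (a point): centre of the tray floor (6 mm above the caddy's origin, 66 mm wide inside) at the inner face of the end board where the row of tins starts; axes as the caddy's. The row grows along +y, up to the stop's plate
- stop (a joint): clear length between the starting end board and the stop's plate, 0 to 0.2725 m. It locks at multiples of 0.015 (play 1 mm); 0.27 is the last notch, right back. It slides lightly (about 1 N) while the lever is squeezed, not at all otherwise. Let go between notches, the pawl rides down into the nearest one unless something blocks the stop
- stop_face (a point): middle of the stop's plate face towards the tins, 30 mm above the tray floor; axes as the caddy's, the tins are on its -y side. Plate 63 mm wide, 69 mm high
- stop_grip (a point): where to squeeze, along the caddy's x: midway between the stop's two black round grip bars when fully squeezed, 104 mm above the worktop, 28 mm behind (+y) the plate face. Bars 36 mm long along y, 12 mm thick, the top of the stop. Outside of the fixed bar 21 mm to -x of this point; outside of the lever's bar 35 mm to +x at rest, 21 mm when squeezed (56 and 42 mm over both)
- release (a joint): angle of the release lever on the stop, rad: 0 let go, pawl down in a notch; 0.20 fully squeezed; the pawl clears the teeth from 0.15. About 5 N at the bar start it, 11 N hold it fully squeezed. If it stays above 0.04 when let go, the pawl stands on a tooth and the stop is not locked
- handle (a joint): angle of the carrying handle, rad: 0 folded level on the +x side, 1.57 upright at its end, turning about the caddy's y. It falls back when let go below 1.3; between 1.2 and 1.5 it rides over a sprung click stop (1 to 3 N more at the bar), beyond that it stays
- handle_pivot (a point): point on the handle's hinge axis in the middle of the caddy, 60 mm above its origin; the axis runs along the caddy's y
- handle_bar (a point): middle of the handle's wooden grip, 100 mm from the hinge axis: round bar along the caddy's y, 18 mm thick, 120 mm long, in a 7 mm wire bail of 0.16 kg; folded, it lies level 60 mm above the worktop
- tin_a: small round food tin, 57 mm across, 72 mm high, 0.18 kg, green label; origin at the centre of its underside, z up. All tins are alike. May be absent
- tin_b: small round food tin, 57 mm across, 72 mm high, 0.18 kg, green label; origin at the centre of its underside, z up. All tins are alike. May be absent
- tin_c: small round food tin, 57 mm across, 72 mm high, 0.18 kg, green label; origin at the centre of its underside, z up. All tins are alike. May be absent
- tin_d: small round food tin, 57 mm across, 72 mm high, 0.18 kg, green label; origin at the centre of its underside, z up. All tins are alike. May be absent
- garlic_1: bulb of garlic, 60 mm, loose on the worktop; leave alone
- lemon_1: lemon, 83x58 mm, loose on the worktop; leave alone
- mug_1: orange mug, 81 mm across, 101 mm high, loose on the worktop; leave alone
Mind the look-alikes: they are no part of the job. Leave any blue or orange look-alike of the tin_b alone.

How it is judged (in metres and radians):
On the way, in this order (a step that is already met when the one before it is completed fails the run):
1. the stop is slid right back and locked in its last notch, lever let go (value of joint stop above 0.26 m and value of joint release below 0.04 rad and velocity of joint stop between -0.01 and 0.01 m/s), for 0.2 s.
2. every tin stands upright in the tray, in the row between the end board and the stop, let go (x of tin_a in the frame of row_start between -0.012 and 0.012 m and y of each of tin_a, tin_b, tin_c, tin_d in the frame of row_start above 0.012 m and y of each of tin_a, tin_b, tin_c, tin_d in the frame of stop_face below -0.012 m and z of each of tin_a, tin_b, tin_c, tin_d in the frame of row_start below 0.008 m and angle between each of tin_a, tin_b, tin_c, tin_d's own z axis and vertical below 0.12 rad and x of tin_b in the frame of row_start between -0.012 and 0.012 m and x of tin_c in the frame of row_start between -0.012 and 0.012 m and x of tin_d in the frame of row_start between -0.012 and 0.012 m and contact force between the fingers and tin_a below 0.3 N and contact force between the fingers and tin_b below 0.3 N and contact force between the fingers and tin_c below 0.3 N and contact force between the fingers and tin_d below 0.3 N), for 0.2 s.
3. the stop is brought up to the tins and locked in a notch, the row snug: no gap in it wider than about 16 mm (value of joint release below 0.04 rad and velocity of joint stop between -0.01 and 0.01 m/s and x of tin_a in the frame of row_start between -0.012 and 0.012 m and y of each of tin_a, tin_b, tin_c, tin_d in the frame of row_start above 0.012 m and y of each of tin_a, tin_b, tin_c, tin_d in the frame of stop_face below -0.012 m and z of each of tin_a, tin_b, tin_c, tin_d in the frame of row_start below 0.008 m and angle between each of tin_a, tin_b, tin_c, tin_d's own z axis and vertical below 0.12 rad and x of tin_b in the frame of row_start between -0.012 and 0.012 m and x of tin_c in the frame of row_start between -0.012 and 0.012 m and x of tin_d in the frame of row_start between -0.012 and 0.012 m and y of any of tin_a, tin_b, tin_c, tin_d in the frame of row_start below 0.045 m and y of any of tin_a, tin_b, tin_c, tin_d in the frame of stop_face above -0.045 m and (horizontal distance between tin_a and tin_b below 0.0735 m or horizontal distance between tin_a and tin_c below 0.0735 m or horizontal distance between tin_a and tin_d below 0.0735 m) and (horizontal distance between tin_b and tin_a below 0.0735 m or horizontal distance between tin_b and tin_c below 0.0735 m or horizontal distance between tin_b and tin_d below 0.0735 m) and (horizontal distance between tin_c and tin_a below 0.0735 m or horizontal distance between tin_c and tin_b below 0.0735 m or horizontal distance between tin_c and tin_d below 0.0735 m) and (horizontal distance between tin_d and tin_a below 0.0735 m or horizontal distance between tin_d and tin_b below 0.0735 m or horizontal distance between tin_d and tin_c below 0.0735 m) and value of joint stop below 0.247 m), for 0.2 s.
4. the handle is swung up and seated upright (value of joint handle above 1.5 rad and velocity of joint handle between -0.05 and 0.05 rad/s), for 0.2 s.
At the end, for the whole second after the job is handed in: All tins stand upright (within 7 degrees) on the tray floor between end board and stop, no gap between neighbours or at either end of the row over about 16 mm; the stop is locked in a notch (lever below 0.04 rad) at 0.24 m or less; the handle rests above 1.50 rad (all of step 3 and all of step 4 and contact force between the fingers and tin_a below 0.3 N and contact force between the fingers and tin_b below 0.3 N and contact force between the fingers and tin_c below 0.3 N and contact force between the fingers and tin_d below 0.3 N); the robot touches nothing.
It fails at once if the garlic, the lemon or the mug is pushed more than 5 cm (distance of any of garlic_1, lemon_1, mug_1 from where it was at the start of the episode above 0.05 m).
Of tin_a, tin_b, tin_c, tin_d only 3 to 4 are there at a start; the rules pass over those that are not, and their reading is None.
At some moment in a run one of tin_a, tin_b, tin_c, tin_d may be knocked a few centimetres aside while the robot is not near it.
Once in a run the grip may slacken for a moment while it holds something.
It also fails if it takes over 192 s, if anything falls off the work surface, if the arm or the gripper's body presses on something with over 40 N, if the wrist force passes 120 N, or if a joint passes its speed limit or range.

## Working session

There is one attempt and no reset: what is moved stays moved. The work goes in short steps, Python scripts to look and compute and a tool call to move; the robot and the scene stay as the last step left them, time stands still between calls to the robot, and variables do not carry over. Pictures are saved under pics/ and viewed, at most 14 in all, crops included, and the job is handed in when it is done.

Besides the shell and the picture viewer there is one more tool, called as name([rows], argument=value, ...), one row to a line, values as JSON. jog_arm: Moves the arm, as the interface text tells. Its arguments: {"type":"object","properties":{"moves":{"type":"array"},"newtons":{"type":"number"}},"required":["moves"]}

```bash
mkdir -p pics; ls
cat > h.py <<'E'
import numpy as np,cv2
from plant import get_state,capture,regions_of
def ray(c,px):
    K=np.array(c["mtx"]);T=np.array(c["world_from_camera"])
    d=T[:3,:3]@np.linalg.solve(K,[px[0],px[1],1.]);return T[:3,3],d
def onz(c,px,z):
    o,d=ray(c,px);return o+d*(z-o[2])/d[2]
def proj(c,p):
    K=np.array(c["mtx"]);T=np.array(c["world_from_camera"])
    q=K@(T[:3,:3].T@(np.array(p)-T[:3,3]));return q[:2]/q[2]
E
python3 - <<'E'
from h import *
s=get_state();print({k:np.round(v,3).tolist() for k,v in s.items()})
for n in("top","side"):
    c=capture(n);cv2.imwrite(f"pics/{n}0.png",c["pixels"])
    print(n,np.round(c["world_from_camera"],3).tolist(),np.round(c["mtx"],1).tolist())
    for t in("tin_a","caddy","stop","handle","mug_1","lemon_1","garlic_1"):
        for r in regions_of(c,t):
            ys,xs=np.nonzero(r["pixels"]);print(t,round(r["confidence"],2),np.round(r["pixel"]),xs.min(),xs.max(),ys.min(),ys.max(),np.median(c["pixels"][ys,xs],axis=0), np.round(onz(c,r["pixel"],.07),3)[:2])
E
```

```text
pics
{'time_s': 0.0, 'joints': [-58.092, 20.59, 0.634, -0.022, -70.137, -16.505], 'qd': [-0.01, 0.097, 0.014, 0.003, 0.004, -0.016], 'joint_torque': [-0.001, -58.272, 29.306, 6.997, 0.007, -0.0], 'tcp_pos': [0.179, -0.65, 0.226], 'eef_rot': [179.905, -0.007, -164.605], 'contact_force': [-1.057, -0.533, -0.062], 'moment': [-0.039, -0.062, 0.031], 'gripper_force': 0.0, 'gripper_width': 0.088}
top [[-0.02, -0.997, 0.079, 0.458], [-1.0, 0.021, 0.012, 0.061], [-0.014, -0.079, -0.997, 1.341], [0.0, 0.0, 0.0, 1.0]] [[442.4, 0.0, 280.8], [0.0, 442.4, 210.2], [0.0, 0.0, 1.0]]
tin_a 0.87 [262. 254.] 252 271 244 263 [235.  235.  237.5] [0.436 0.132]
tin_a 0.87 [323. 252.] 311 332 242 261 [233. 234. 236.] [ 0.438 -0.041]
tin_a 0.76 [362. 260.] 352 373 252 270 [231. 232. 234.] [ 0.412 -0.153]
tin_a 0.68 [226. 269.] 215 238 256 277 [ 47. 157. 239.] [0.393 0.237]
tin_a 0.58 [226. 235.] 215 237 225 245 [232. 121.  79.] [0.491 0.235]
tin_a 0.4 [332. 209.] 324 342 197 221 [124. 123. 131.] [ 0.56 -0.07]
caddy 0.61 [312. 211.] 248 376 168 228 [196. 195. 192.] [ 0.556 -0.011]
stop 0.96 [332. 212.] 323 34
[... 604 characters left out ...]
 [264. 296.] 249 279 273 318 [ 50. 103. 163.] [0.373 0.262]
tin_a 0.78 [373. 211.] 360 384 193 227 [ 95. 121. 117.] [ 0.38 -0.11]
tin_a 0.72 [286. 262.] 272 299 242 284 [133. 143. 142.] [0.408 0.163]
tin_a 0.62 [229. 272.] 217 245 253 295 [128.  76.  50.] [0.469 0.263]
caddy 0.83 [286. 213.] 206 344 165 255 [112. 111. 114.] [0.523 0.034]
stop 0.89 [305. 196.] 291 320 172 215 [117. 117. 118.] [ 0.538 -0.051]
handle 0.89 [250. 190.] 205 326 166 238 [156. 167. 180.] [0.658 0.021]
mug_1 0.68 [140. 272.] 116 161 245 302 [ 43.   82.  133.5] [0.599 0.382]
lemon_1 0.71 [389. 191.] 372 398 182 202 [ 96. 224. 236.] [ 0.4   -0.214]
garlic_1 0.8 [192. 312.] 178 207 300 328 [176. 186. 206.] [0.438 0.381]
```

Run:
```python
import cv2,numpy as np
a=cv2.imread("pics/top0.png")[150:290,140:420];b=cv2.imread("pics/side0.png")[150:340,100:420]
a=cv2.resize(a,None,fx=2.1,fy=2.1,interpolation=2);b=cv2.resize(b,None,fx=1.6,fy=1.6,interpolation=2)
o=np.zeros((a.shape[0]+b.shape[0],600,3),np.uint8);o[:a.shape[0],:a.shape[1]]=a;o[a.shape[0]:,:b.shape[1]]=b
print(o.shape);cv2.imwrite("pics/c0.png",o[:600])
```

```text
(598, 600, 3)
```

View pics/c0.png

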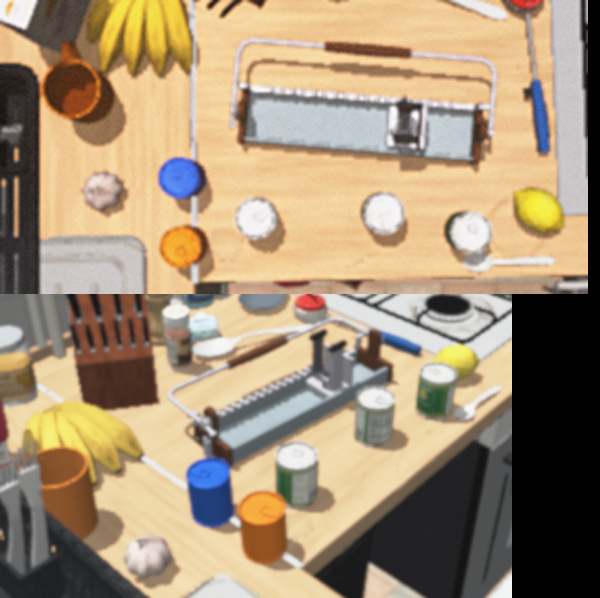

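The top view shows three green-label tins with white lids at (262,254), (323,252) and (362,260). The blue tin at (226,235) and the orange one at (226,269) are look-alikes, so I leave them alone. The stop is near the start end, on the right at (332,210), and it parks to the left (+y). Next I go over the caddy for a closer wrist view.

jog_arm([
  [[0,0,-3],-10.65,8.7],
  [[0,0,-3],-10.65,8.7],
  [[0,0,-3],-10.65,8.7],
  [[0,0,-3],-10.65,8.7],
  [[0,0,-3],-10.65,8.7],
  [[0,0,-3],-10.65,8.7],
  [[0,0,-3],-10.65,8.7],
  [[-4,-4,0],0,8.7],
  [[-4,-4,0],0,8.7],
  [[-4,-4,0],0,8.7],
  [[-4,-4,0],0,8.7],
  [[-4,-4,0],0,8.7],
])

```text
time_s: 2.3
tcp_pos: [0.3804, -0.4494, 0.4368]
eef_rot: [-180.0, -0.0, -90.1]
contact_force: [1.0, -0.1, -0.2]
gripper_width: 0.087
gripper_force: 0.0
```

jog_arm([
  [[-5,-2,0],0,8.7],
  [[-5,-2,0],0,8.7],
  [[-5,-2,0],0,8.7],
  [[-5,-2,0],0,8.7],
  [[-5,0,0],0,8.7],
  [[-5,0,0],0,8.7],
  [[-5,0,0],0,8.7],
  [[-5,0,0],0,8.7],
  [[0,0,0],0,8.7],
])

```text
time_s: 3.42
tcp_pos: [0.4596, -0.0483, 0.4369]
eef_rot: [-179.9, 0.0, -89.8]
contact_force: [-0.6, -0.7, 0.1]
gripper_width: 0.087
gripper_force: 0.0
```

```bash
cat >> h.py <<'E'
from scipy.spatial.transform import Rotation as Ro
def wrist():
    s=get_state();c=capture("wrist");T=np.eye(4);T[:3,:3]=Ro.from_euler('xyz',s["eef_rot"],degrees=True).as_matrix();T[:3,3]=s["tcp_pos"]
    c["world_from_camera"]=T@np.array(c["hand_eye"]);return s,c
E
python3 - <<'E'
from h import *
s,c=wrist();print(s["tcp_pos"],s["eef_rot"]);print(np.round(c["world_from_camera"],3).tolist(),c["mtx"][0])
cv2.imwrite("pics/w1.png",c["pixels"])
for t in("tin_a","caddy","stop","handle"):
        for r in regions_of(c,t):
            ys,xs=np.nonzero(r["pixels"]);print(t,round(r["confidence"],2),np.round(r["pixel"]),xs.min(),xs.max(),ys.min(),ys.max(),np.round(onz(c,r["pixel"],.07),3)[:2])
t=cv2.imread("pics/top0.png");np.savez("w1.npz",p=c["pixels"],m=c["mtx"],T=c["world_from_camera"])
E
```

```text
[ 0.45960448 -0.04834161  0.43685844] [-1.79949807e+02  3.87440918e-02 -8.97926522e+01]
[[-1.0, -0.003, -0.001, 0.46], [-0.003, 0.955, 0.295, -0.129], [0.0, 0.295, -0.955, 0.596], [0.0, 0.0, 0.0, 1.0]] [299.1953085    0.         281.14449187]
tin_a 0.73 [267. 281.] 254 277 271 314 [0.488 0.191]
tin_a 0.7 [292. 251.] 279 307 230 269 [0.438 0.125]
tin_a 0.7 [294. 165.] 277 308 146 181 [ 0.437 -0.042]
tin_a 0.63 [311. 278.] 298 319 273 313 [0.4   0.183]
tin_a 0.58 [313.  97.] 292 328 76 112 [ 0.407 -0.155]
tin_a 0.37 [226. 142.] 202 246 127 162 [ 0.556 -0.08 ]
caddy 0.61 [224. 161.] 163 256 66 269 [ 0.561 -0.049]
stop 0.55 [226. 139.] 203 245 128 162 [ 0.554 -0.086]
handle 0.73 [170. 155.] 162 233 66 269 [ 0.654 -0.059]
handle 0.18 [292.  31.] 276 313 7 54 [ 0.444 -0.252]
```

View pics/w1.png

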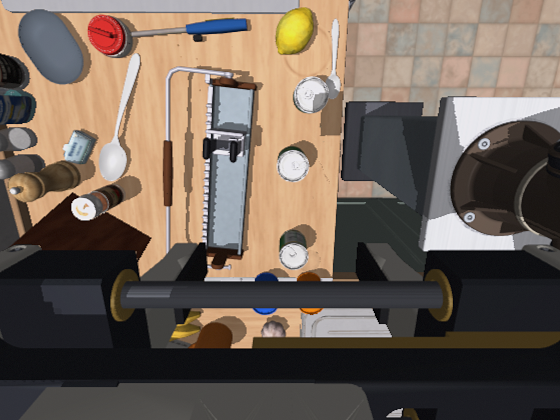

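The wrist view shows the caddy running from (228,78) to (228,262), with the stop's black bars at (207,147) and (233,147). The handle bar is on the left at (168,172), and the tins are at (311,93), (293,163) and (293,250).

Run:
```python
import cv2,numpy as np
a=cv2.imread("pics/w1.png")[68:278,150:270];a=cv2.resize(a,None,fx=2.8,fy=2.8,interpolation=2)
b=cv2.imread("pics/top0.png")[160:235,240:390];b=cv2.rotate(cv2.resize(b,None,fx=3.9,fy=3.9,interpolation=2),cv2.ROTATE_90_CLOCKWISE)
o=np.zeros((600,800,3),np.uint8);o[:a.shape[0],:a.shape[1]]=a;o[:b.shape[0],400:400+b.shape[1]]=b;print(b.shape)
cv2.imwrite("pics/c1.png",o)
```

```text
(585, 292, 3)
```

View pics/c1.png

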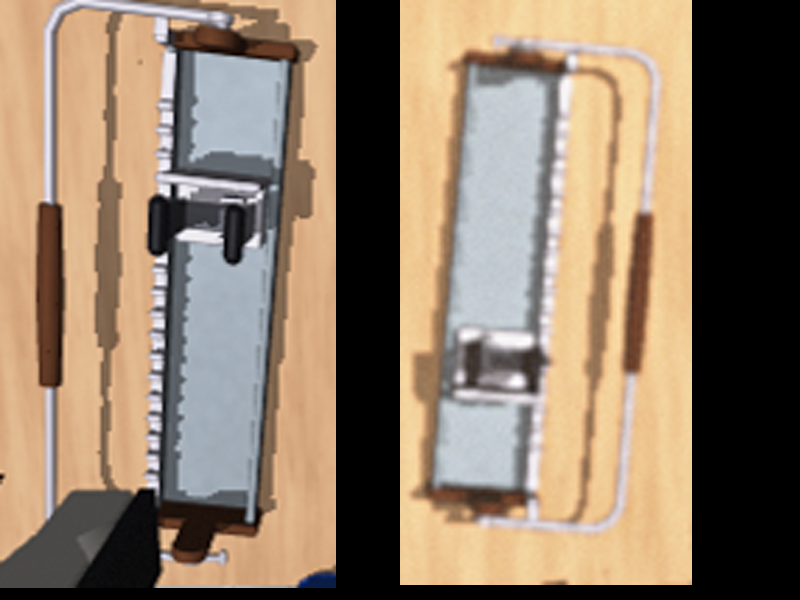

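```bash
cat > fit.py <<'E'
from h import *
from scipy.optimize import least_squares
d=np.load("w1.npz");cw=dict(mtx=d["m"],world_from_camera=d["T"]);ct=capture("top")
W=[((298,43),(-.039,-.1715,.036)),((258,536),(-.039,.1715,.036)),((50,205),(.1,-.06,.06)),((50,385),(.1,.06,.06))]
P=[((466,53),(-.039,.1715,.036)),((432,498),(-.039,-.1715,.036)),((645,213),(.1,.06,.06)),((632,373),(.1,-.06,.06))]
obs=[(cw,(u/2.8+150,v/2.8+68),p) for (u,v),p in W]+[(ct,(v/3.9+240,(291-(u-400))/3.9+160),p) for (u,v),p in P]
def X(q,p):
    c,s=np.cos(q[2]),np.sin(q[2]);return (q[0]+c*p[0]-s*p[1],q[1]+s*p[0]+c*p[1],p[2])
if __name__=="__main__":
    for sel in(obs,obs[:4],obs[4:]):
        f=lambda q:np.concatenate([proj(c,X(q,p))-np.array(u) for c,u,p in sel])
        r=least_squares(f,[.56,0,0]);q=r.x;print(np.round(q[:2],4),np.degrees(q[2]),np.round(r.fun,1))
        # stop: fixed bar & lever bar centres, z=.104(top ~.11)
        for u in((234,233),(158,225)):
            w=onz(cw,(u[0]/2.8+150,u[1]/2.8+68),.107);c,s=np.cos(q[2]),np.sin(q[2]);e=w[:2]-q[:2];print("bar",np.round(w,4),np.round([c*e[0]+s*e[1],-s*e[0]+c*e[1]],4))
E
python3 fit.py
```

```text
[ 0.5636 -0.0128] -6.044736682775935 [-2.1 -0.5 -1.4  0.5  1.2 -0.9  1.2 -0.3 -1.2 -0.6  0.6  0.6 -0.6  0.8
 -0.7  0.9]
bar [ 0.5369 -0.07    0.107 ] [-0.0206 -0.0597]
bar [ 0.5805 -0.0744  0.107 ] [ 0.0233 -0.0595]
[ 0.5632 -0.0122] -6.132235048044749 [-1.7 -0.  -1.3  0.7  1.5 -0.7  1.4 -0. ]
bar [ 0.5369 -0.07    0.107 ] [-0.02   -0.0603]
bar [ 0.5805 -0.0744  0.107 ] [ 0.0238 -0.06  ]
[ 0.5648 -0.0144] -5.767201823575539 [-0.7 -0.7  1.2 -0.1 -0.3  0.4 -0.3  0.3]
bar [ 0.5369 -0.07    0.107 ] [-0.0222 -0.0581]
bar [ 0.5805 -0.0744  0.107 ] [ 0.0216 -0.0581]
```

jog_arm([
  [[0,0,0],6.2,8.7],
  [[0.4,-3,3],0,8.7],
  [[0.4,-3,3],0,8.7],
  [[0.5,-3.4,3],0,8.7],
  [[0,0,4],0,8.7],
  [[0,0,4],0,8.7],
  [[0,0,4],0,8.7],
  [[0,0,0],0,8.7],
])

```text
time_s: 4.72
tcp_pos: [0.5498, -0.0754, 0.2237]
eef_rot: [179.6, -0.1, -96.4]
contact_force: [-0.7, -0.5, 0.5]
gripper_width: 0.0871
gripper_force: 0.0
```

Run:
```python
from h import *
s,c=wrist();print(s["tcp_pos"],s["eef_rot"])
cv2.imwrite("pics/w2.png",c["pixels"])
np.savez("w2.npz",p=c["pixels"],m=c["mtx"],T=c["world_from_camera"])
g=np.array([.552,-.0716]);a=np.radians(-6)
for p in((0,0),(-.015,0),(.029,0)): print(np.round(proj(c,[g[0]+p[0]*np.cos(a),g[1]+p[0]*np.sin(a),.104])))
```

```text
[ 0.5498288  -0.07537872  0.22369682] [ 1.79643278e+02 -8.57738295e-02 -9.63622391e+01]
[279. 205.]
[294. 204.]
[249. 205.]
```

View pics/w2.png

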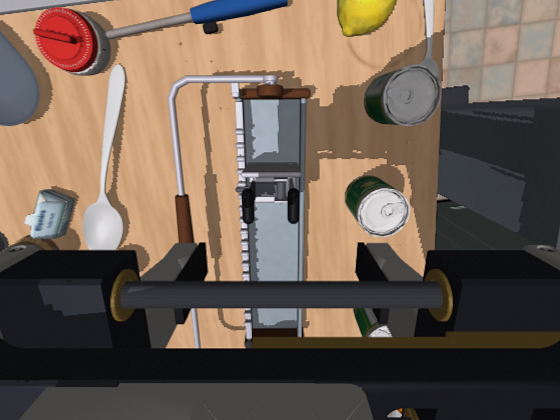

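Both bars, at (293,206) and (248,206), sit within 2 px of the prediction, and the tool is aligned with the tray. I go down and squeeze.

jog_arm([
  [[0,0,4],0,8.7],
  [[0,0,4],0,8.7],
  [[0,0,2],0,8.7],
  [[0,0,0],0,8.7],
  [[0,0,0],0,8.7],
])

```text
time_s: 5.4
tcp_pos: [0.5534, -0.0743, 0.1288]
eef_rot: [-179.8, 0.0, -96.2]
contact_force: [-0.0, -0.2, 0.7]
gripper_width: 0.0871
gripper_force: 0.0
```

jog_arm([
  [[0,0,2],0,8.7],
  [[0,0,2.2],0,8.7],
  [[0,0,0],0,8.7],
  [[0,0,0],0,3.5],
  [[0,0,0],0,3.5],
  [[0,0,0],0,3.5],
  [[0,0,0],0,3.5],
  [[0,0,0],0,3.5],
  [[0,0,0],0,3.5],
  [[0,0,0],0,3.5],
], newtons=25)

```text
time_s: 6.65
tcp_pos: [0.5534, -0.0742, 0.0876]
eef_rot: [-179.8, 0.0, -96.2]
contact_force: [-5.0, 0.3, 17.1]
gripper_width: 0.0419
gripper_force: 26.4
```

jog_arm([
  [[-0.5,0,0],0,3.5],
  [[-1.5,0,0],0,3.5],
  [[-2,0,0],0,3.5],
  [[-2,0,0],0,3.5],
  [[-2,0,0],0,3.5],
  [[-2,0,0],0,3.5],
  [[-2,0,0],0,3.5],
  [[-2,0,0],0,3.5],
  [[-2,0,0],0,3.5],
  [[-1,0,0],0,3.5],
  [[0,0,0],0,3.5],
])

```text
time_s: 8.02
tcp_pos: [0.5717, 0.0963, 0.0876]
eef_rot: [-179.8, 0.1, -96.1]
contact_force: [-6.9, 1.0, 17.3]
gripper_width: 0.0421
gripper_force: 26.4
```

jog_arm([
  [[-0.7,0,0],0,3.5],
  [[-0.7,0,0],0,3.5],
  [[-0.5,0,0],0,3.5],
  [[-0.4,0,0],0,3.5],
  [[-0.2,0,0],0,3.5],
  [[-0.2,0,0],0,3.5],
  [[0,0,0],0,3.5],
])

```text
time_s: 8.9
tcp_pos: [0.5745, 0.1224, 0.0876]
eef_rot: [-179.8, 0.1, -96.2]
contact_force: [-7.1, 0.3, 17.3]
gripper_width: 0.0422
gripper_force: 26.4
```

jog_arm([
  [[-0.2,0,0],0,3.5],
  [[-0.2,0,0],0,3.5],
  [[-0.2,0,0],0,3.5],
  [[0,0,0],0,3.5],
])

```text
time_s: 9.4
tcp_pos: [0.5745, 0.1241, 0.0875]
eef_rot: [-179.9, -0.3, -96.2]
contact_force: [-2.3, -18.2, 18.9]
gripper_width: 0.0419
gripper_force: 26.9
```

jog_arm([
  [[0.4,0,0],0,3.5],
  [[0.2,0,0],0,3.5],
  [[0,0,0],0,3.5],
])

```text
time_s: 9.78
tcp_pos: [0.5744, 0.122, 0.0876]
eef_rot: [-179.8, 0.1, -96.2]
contact_force: [-6.6, -0.8, 16.6]
gripper_width: 0.0418
gripper_force: 26.6
```

jog_arm([
  [[0,0,0],0,4.8],
  [[0,0,0],0,5.4],
  [[0,0,0],0,6],
  [[0,0,0],0,6.6],
  [[0,0,0],0,8.7],
  [[0,0,0],0,8.7],
  [[0,0,0],0,8.7],
  [[0,0,0],0,8.7],
])

```text
time_s: 10.78
tcp_pos: [0.573, 0.1216, 0.0846]
eef_rot: [180.0, -0.0, -96.3]
contact_force: [0.8, 0.5, -0.8]
gripper_width: 0.087
gripper_force: 0.0
```

Run:
```python
import cv2
a=cv2.imread("pics/w2.png")[75:275,225:325];cv2.imwrite("pics/c2.png",cv2.resize(a,None,fx=3,fy=3,interpolation=2))
```

```text
(no output)
```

View pics/c2.png

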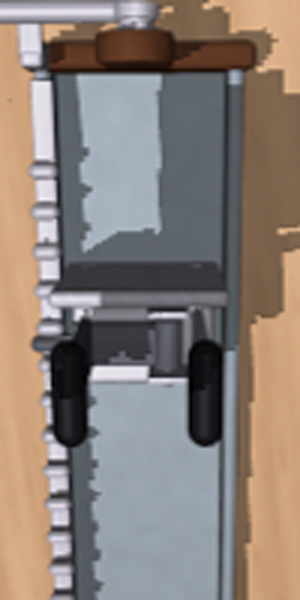

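Run:
```python
from h import *
d=np.load("w2.npz");c=dict(mtx=d["m"],world_from_camera=d["T"]);a=np.radians(-6.1);g=np.array([.5535,-.0720])
for n,u,z in [("board -x",(256,60),.036),("board +x",(47,60),.036),("board inner edge top",(200,71),.036),("ear l",(97,45),.083),("ear r",(173,45),.083),("wall out",(242,110),.03),("wall in",(229,110),.03),("wall out far",(235,500),.03),("+x wall in",(53,150),.03),("teeth out",(34,120),.039),("fixedbar",(205,392),.110),("leverbar",(70,392),.110),("plate top -x",(227,298),.075),("plate top+x",(50,298),.075),("fixedbar s",(205,340),.104),("fixedbar e",(205,446),.104)]:
    w=onz(c,(u[0]/3+225,u[1]/3+75),z)[:2]-g;print(n,np.round([np.cos(a)*w[0]+np.sin(a)*w[1],-np.sin(a)*w[0]+np.cos(a)*w[1]],4))
```

```text
board -x [-0.0366 -0.1036]
board +x [ 0.0392 -0.1039]
board inner edge top [-0.0163 -0.0999]
ear l [ 0.0178 -0.1056]
ear r [-0.0059 -0.1055]
wall out [-0.0323 -0.0863]
wall in [-0.0275 -0.0864]
wall out far [-0.0324  0.0725]
+x wall in [ 0.0391 -0.0722]
teeth out [ 0.0446 -0.0831]
fixedbar [-0.0154 -0.0003]
leverbar [ 0.0275 -0.0006]
plate top -x [-0.0245 -0.0237]
plate top+x [ 0.037  -0.0241]
fixedbar s [-0.0155 -0.0158]
fixedbar e [-0.0158  0.0202]
```

Against the tray walls (inside edges at about 243 and 302 px), the tray centre is about 6 mm to the +x side of the grip point, which agrees with the pose fit. Next I lift and go over the left green tin.

```bash
cat >> h.py <<'E'
def go(p):
    s=get_state();R=Ro.from_euler('xyz',[180,0,s["eef_rot"][2]],degrees=True).as_matrix();return np.round(R.T@(np.array(p)-np.array(s["tcp_pos"]))*100,2),round(s["time_s"],2)
def lids():
    s,c=wrist();print(np.round(s["tcp_pos"],4),np.round(s["eef_rot"],1))
    report(c)
    print("--top");report(capture("top"));return s,c
def report(c):
    for r in regions_of(c,"tin_a"):
        m=r["pixels"];hsv=cv2.cvtColor(c["pixels"],cv2.COLOR_BGR2HSV)
        med=np.median(c["pixels"][m],axis=0)
        lid=(m&(hsv[...,1]<50)&(hsv[...,2]>70)).astype(np.uint8)
        k,l,st,ce=cv2.connectedComponentsWithStats(lid)
        if k<2: continue
        i=1+np.argmax(st[1:,4]);cn,_=cv2.findContours((l==i).astype(np.uint8),0,2);h=cv2.convexHull(cn[0])
        if len(h)<5: continue
        e=cv2.fitEllipse(h);w=onz(c,e[0],.072);print(round(r["confidence"],2),"lid px",np.round(e[0],1),np.round(e[1],1),"world",np.round(w[:2],4),"region",np.round(onz(c,r["pixel"],.06)[:2],3),med)
E
python3 - <<'E'
from h import *
print(go([.436,.130,.20]));report(capture("top"))
E
```

```text
(array([  0.66,  13.71, -11.54]), 10.78)
0.89 lid px [322.  250.8] [19.1 19.5] world [ 0.4401 -0.0384] region [ 0.441 -0.036] [248. 248. 249.]
0.64 lid px [261.6 253.3] [18.7 19. ] world [0.4365 0.1342] region [0.433 0.129] [172. 182. 189.]
0.6 lid px [363.1 260. ] [19.  20.3] world [ 0.4119 -0.1546] region [ 0.414 -0.155] [245. 246. 248.]
```

jog_arm([
  [[0,0,-4],0,8.7],
  [[0,0,-4],0,8.7],
  [[0,3,-3.5],0,8.7],
  [[0.2,4,0],0,8.7],
  [[0.2,4,0],0,8.7],
  [[0.2,2.7,0],0,8.7],
  [[0,0,0],0,8.7],
  [[0,0,0],0,8.7],
])

```text
time_s: 11.88
tcp_pos: [0.4369, 0.1309, 0.1999]
eef_rot: [-180.0, 0.0, -96.2]
contact_force: [-0.4, -0.4, 0.2]
gripper_width: 0.0867
gripper_force: 0.0
```

Run:
```python
from h import *
s,c=lids();cv2.imwrite("pics/w3.png",c["pixels"])
for n in("stop",):
    for r in regions_of(c,n): print(n,r["confidence"],r["pixel"])
```

```text
[0.4369 0.1309 0.1999] [-180.     0.   -96.2]
0.75 lid px [282.9 197.5] [54.7 64.1] world [0.4354 0.1305] region [0.436 0.132] [160. 158. 160.]
0.62 lid px [251.4 -38.1] [ 75.6 184.3] world [ 0.4395 -0.0671] region [ 0.437 -0.027] [236. 235. 237.]
--top
0.6 lid px [363.5 260.7] [20.  21.5] world [ 0.4099 -0.1555] region [ 0.417 -0.16 ] [236. 238. 240.]
stop 0.72 [140.7, 197.2]
```

View pics/w3.png

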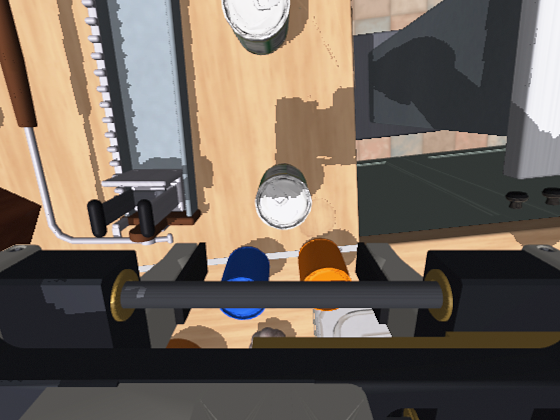

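The stop is parked at the far end. The lid of the green tin is centred at about (284,202), almost under the tool, with the blue and orange tins below it in the picture.

jog_arm([
  [[-0.2,0.1,3],0,8.7],
  [[0,0,4],0,8.7],
  [[0,0,4],0,8.7],
  [[0,0,3.2],0,8.7],
  [[0,0,2],0,8.7],
  [[0,0,0],0,8.7],
  [[0,0,0],0,5],
  [[0,0,0],0,5],
  [[0,0,0],0,5],
  [[0,0,0],0,5],
  [[0,0,0],0,5],
], newtons=25)

```text
time_s: 13.5
tcp_pos: [0.4359, 0.133, 0.0381]
eef_rot: [-180.0, 0.0, -96.2]
contact_force: [-2.1, 0.0, 6.1]
gripper_width: 0.0571
gripper_force: 25.0
```

Run:
```python
from h import *
for p in([.5513,-.1432,.11],[.5575,-.0850,.11],[.5637,-.0268,.11]):print(go(p))
```

```text
(array([ 26.2 , -14.48,  -7.19]), 13.5)
(array([ 20.34, -14.46,  -7.19]), 13.5)
(array([ 14.49, -14.45,  -7.19]), 13.5)
```

jog_arm([
  [[0,0,-3.2],0,5],
  [[0,0,-4],0,5],
  [[2.8,-2.9,0],0,5],
  [[2.8,-2.9,0],0,5],
  [[2.8,-2.9,0],0,5],
  [[2.7,-2.9,0],0,5],
  [[2.7,-2.9,0],0,5],
  [[0,0,0],0,5],
  [[0,0,0],0,5],
])

```text
time_s: 14.62
tcp_pos: [0.564, -0.0204, 0.109]
eef_rot: [179.9, -0.0, -96.3]
contact_force: [-0.1, 0.4, -0.9]
gripper_width: 0.0571
gripper_force: 25.0
```

Run:
```python
from h import *
s,c=wrist();print(s["tcp_pos"],s["eef_rot"],s["gripper_width"]);cv2.imwrite("pics/w4.png",c["pixels"])
print(go([.5645,-.0199,.0445]))
a=np.radians(-6.1);o=np.array([.548,-.174])
for x,y,z in((-.033,.155,.03),(.033,.155,.03),(-.033,.08,.03),(.033,.08,.03),(-.033,0,.036),(.033,0,.036)):
    print(np.round(proj(c,[o[0]+x*np.cos(a)-y*np.sin(a),o[1]+x*np.sin(a)+y*np.cos(a),z])))
```

```text
[ 0.56403158 -0.02042151  0.10903273] [ 1.79929387e+02 -9.02069233e-03 -9.63057023e+01] 0.05708422540671638
(array([-0.02, -0.05,  6.47]), 14.68)
[320. 214.]
[242. 215.]
[324. 122.]
[237. 122.]
[329.  -2.]
[231.  -2.]
```

View pics/w4.png

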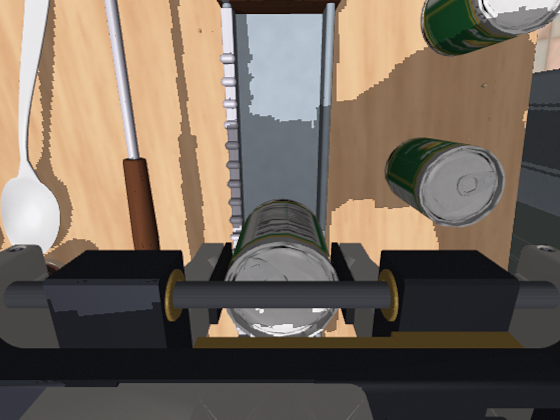

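The tin is held upright over the tray. The wall edges at (236,122) and (325,122) match the predicted 237 and 324, so I lower it.

jog_arm([
  [[0,0,2.5],0,5],
  [[0,0,2],0,5],
  [[0,0,1],0,5],
  [[0,0,0.5],0,5],
  [[0,0,0.4],0,5],
  [[0,0,0],0,5],
  [[0,0,0],0,5],
])

```text
time_s: 15.55
tcp_pos: [0.565, -0.0202, 0.046]
eef_rot: [-180.0, 0.0, -96.3]
contact_force: [-0.1, -0.6, -1.1]
gripper_width: 0.0567
gripper_force: 25.0
```

jog_arm([
  [[0,0,0.2],0,5],
  [[0,0,0.1],0,5],
  [[0,0,0],0,5],
  [[0,0,0],0,5],
])

```text
time_s: 16.05
tcp_pos: [0.5652, -0.0202, 0.0446]
eef_rot: [-179.9, 0.0, -96.2]
contact_force: [-5.7, 0.8, 16.0]
gripper_width: 0.0568
gripper_force: 25.0
```

jog_arm([
  [[0,0,-0.1],0,6],
  [[0,0,0],0,7],
  [[0,0,0],0,8.2],
  [[0,0,0],0,8.2],
  [[0,0,-2],0,8.2],
  [[0,0,-4],0,8.7],
  [[0,0,-4],0,8.7],
  [[0,0,-4],0,8.7],
  [[0,0,0],0,8.7],
])

```text
time_s: 17.18
tcp_pos: [0.5667, -0.0199, 0.187]
eef_rot: [-179.7, 0.1, -96.2]
contact_force: [-0.7, 0.5, -1.1]
gripper_width: 0.0872
gripper_force: 0.0
```

Run:
```python
from h import *
s,c=lids()
print(go([.440,-.041,.18]))
```

```text
[ 0.5667 -0.0199  0.187 ] [-1.797e+02  1.000e-01 -9.620e+01]
0.77 lid px [456.7  17.2] [69.1 83.6] world [ 0.4114 -0.1577] region [ 0.419 -0.152] [118. 118. 119.]
0.62 lid px [416.9 165.7] [57.8 65.4] world [ 0.44   -0.0408] region [ 0.441 -0.042] [112. 112. 113.]
0.59 lid px [283.8 205. ] [58.  61.5] world [ 0.5655 -0.0163] region [ 0.563 -0.015] [128. 127. 128.]
--top
0.73 lid px [322.2 250.8] [19.  19.2] world [ 0.4402 -0.0391] region [ 0.444 -0.034] [162. 169. 178.]
0.7 lid px [363.7 260.1] [19.6 20.4] world [ 0.4115 -0.1562] region [ 0.411 -0.154] [213. 218. 227.]
(array([ 3.41, 12.1 ,  0.23]), 17.38)
```

jog_arm([
  [[0.9,3,0],0,8.7],
  [[0.9,3,0],0,8.7],
  [[0.8,3,0],0,8.7],
  [[0.7,3.1,0],0,8.7],
  [[0,0,3.5],0,8.7],
  [[0,0,4],0,8.7],
  [[0,0,4],0,8.7],
  [[0,0,2.4],0,8.7],
  [[0,0,1],0,8.7],
  [[0,0,0],0,8.7],
])

```text
time_s: 18.62
tcp_pos: [0.4404, -0.0401, 0.034]
eef_rot: [179.9, -0.1, -96.2]
contact_force: [-0.7, 0.0, 0.7]
gripper_width: 0.0869
gripper_force: 0.0
```

jog_arm([
  [[0,0,0],0,5],
  [[0,0,0],0,5],
  [[0,0,0],0,5],
  [[0,0,0],0,5],
  [[0,0,0],0,5],
])

```text
time_s: 19.25
tcp_pos: [0.4409, -0.0398, 0.035]
eef_rot: [-180.0, 0.0, -96.2]
contact_force: [-1.7, 1.5, 6.4]
gripper_width: 0.0571
gripper_force: 25.0
```

Run:
```python
from h import *
print(get_state()["gripper_width"])
for y in(.030,.093):print(go([.548+.1063*y+.001,-.174+.9943*y,.11]))
```

```text
0.05710956871998418
(array([  9.16, -12.2 ,  -7.5 ]), 19.25)
(array([  2.86, -12.18,  -7.5 ]), 19.25)
```

jog_arm([
  [[0,0,0],0,6.6],
  [[0,0,0],0,6.6],
  [[0,0,-0.4],0,6.6],
  [[0,0,0],0,6.6],
  [[0,0,0],0,5],
  [[0,0,0],0,5],
  [[0,0,0],0,5],
])

```text
time_s: 20.12
tcp_pos: [0.4409, -0.0398, 0.0386]
eef_rot: [-180.0, 0.0, -96.2]
contact_force: [-0.5, 0.0, 1.2]
gripper_width: 0.0571
gripper_force: 25.0
```

jog_arm([
  [[0,0,-3],0,5],
  [[0,0,-4],0,5],
  [[0.7,-3,0],0,5],
  [[0.7,-3,0],0,5],
  [[0.7,-3,0],0,5],
  [[0.8,-3.2,0],0,5],
  [[0,0,0],0,5],
  [[0,0,0],0,5],
])

```text
time_s: 21.12
tcp_pos: [0.5579, -0.082, 0.1077]
eef_rot: [179.9, -0.0, -96.3]
contact_force: [-0.6, 0.3, -2.0]
gripper_width: 0.0567
gripper_force: 25.0
```

Run:
```python
from h import *
y=.093;s=get_state();print(s["tcp_pos"],s["gripper_width"],go([.548+.1063*y+.001,-.174+.9943*y,.045]))
```

```text
[ 0.55793936 -0.08201936  0.10771574] 0.056650896149567365 (array([-0.06, -0.09,  6.27]), 21.12)
```

jog_arm([
  [[0,-0.1,2.5],0,5],
  [[0,0,2],0,5],
  [[0,0,1],0,5],
  [[0,0,0.5],0,5],
  [[0,0,0.3],0,5],
  [[0,0,0],0,5],
  [[0,0,0],0,5],
])

```text
time_s: 22.0
tcp_pos: [0.5603, -0.082, 0.046]
eef_rot: [-180.0, 0.0, -96.2]
contact_force: [0.8, 0.1, -2.1]
gripper_width: 0.0569
gripper_force: 25.0
```

jog_arm([
  [[0,0,0.15],0,5],
  [[0,0,0],0,5],
  [[0,0,0],0,5],
])

```text
time_s: 22.38
tcp_pos: [0.5604, -0.082, 0.0451]
eef_rot: [-179.9, 0.0, -96.2]
contact_force: [-2.6, 1.2, 6.6]
gripper_width: 0.0571
gripper_force: 25.0
```

jog_arm([
  [[0,0,0],0,6],
  [[0,0,0],0,7],
  [[0,0,0],0,8.2],
  [[0,0,0],0,8.2],
  [[0,0,-2],0,8.2],
  [[0,0,-4],0,8.7],
  [[0,0,-4],0,8.7],
  [[0,0,-4],0,8.7],
  [[0,0,0],0,8.7],
])

```text
time_s: 23.5
tcp_pos: [0.562, -0.082, 0.1877]
eef_rot: [-179.6, 0.1, -96.2]
contact_force: [0.1, 0.3, -0.5]
gripper_width: 0.0868
gripper_force: 0.0
```

Run:
```python
from h import *
s,c=lids()
print(go([.4115,-.156,.18]))
```

```text
[ 0.562  -0.082   0.1877] [-1.796e+02  1.000e-01 -9.620e+01]
0.92 lid px [446.6  98.7] [62.7 73.2] world [ 0.4111 -0.1586] region [ 0.415 -0.16 ] [109. 108. 110.]
0.8 lid px [283.9 201.9] [57.9 60.5] world [ 0.5604 -0.0813] region [ 0.559 -0.082] [124. 123. 125.]
0.67 lid px [285.8 263.6] [49.2 57.3] world [ 0.5654 -0.0158] region [ 0.565 -0.018] [191. 190. 192.]
--top
0.8 lid px [363.5 260.2] [19.4 20.2] world [ 0.4113 -0.1557] region [ 0.414 -0.155] [157. 161. 169.]
0.55 lid px [286.8 180.6] [21.2 69.6] world [0.6443 0.0577] region [0.667 0.027] [135.  131.5 135. ]
0.46 lid px [256.9 175. ] [ 9.7 16.8] world [0.6626 0.1441] region [0.667 0.048] [172. 204. 229.]
(array([ 8.96, 13.88,  0.29]), 23.7)
```

jog_arm([
  [[2.3,3.5,0],0,8.7],
  [[2.3,3.5,0],0,8.7],
  [[2.3,3.5,0],0,8.7],
  [[2.15,3.4,0],0,8.7],
  [[0,0,3.5],0,8.7],
  [[0,0,4],0,8.7],
  [[0,0,4],0,8.7],
  [[0,0,2],0,8.7],
  [[0,0,1],0,8.7],
  [[0,0,0],0,8.7],
  [[0,0,0],0,8.7],
])

```text
time_s: 25.08
tcp_pos: [0.4125, -0.1569, 0.0396]
eef_rot: [-179.9, 0.0, -96.2]
contact_force: [0.1, 0.9, 0.8]
gripper_width: 0.087
gripper_force: 0.0
```

jog_arm([
  [[0,0,0],0,5],
  [[0,0,0],0,5],
  [[0,0,0],0,5],
  [[0,0,0],0,5],
  [[0,0,0],0,5],
])

```text
time_s: 25.7
tcp_pos: [0.4118, -0.1569, 0.0392]
eef_rot: [180.0, -0.0, -96.2]
contact_force: [-1.9, 1.2, 5.4]
gripper_width: 0.0573
gripper_force: 25.0
```

Run:
```python
from h import *
print(get_state()["gripper_width"])
for y in(.030,):print(go([.548+.1063*y+.001,-.174+.9943*y,.11]))
```

```text
0.05731358688121292
(array([ -2.8 , -13.82,  -7.08]), 25.7)
```

jog_arm([
  [[0,0,-3],0,5],
  [[0,0,-4],0,5],
  [[-0.7,-3.4,0],0,5],
  [[-0.7,-3.4,0],0,5],
  [[-0.7,-3.4,0],0,5],
  [[-0.7,-3.5,0],0,5],
  [[0,0,0],0,5],
  [[0,0,0],0,5],
])

```text
time_s: 26.7
tcp_pos: [0.5502, -0.144, 0.1082]
eef_rot: [179.9, -0.0, -96.3]
contact_force: [-0.2, -0.6, -2.2]
gripper_width: 0.0566
gripper_force: 25.0
```

Run:
```python
from h import *
y=.030;s,c=wrist();cv2.imwrite("pics/w5.png",c["pixels"]);print(s["tcp_pos"],s["gripper_width"],go([.548+.1063*y+.001,-.174+.9943*y,.045]))
```

```text
[ 0.5502343  -0.14396047  0.10818453] 0.05663761565929972 (array([-0.01, -0.21,  6.35]), 26.75)
```

View pics/w5.png

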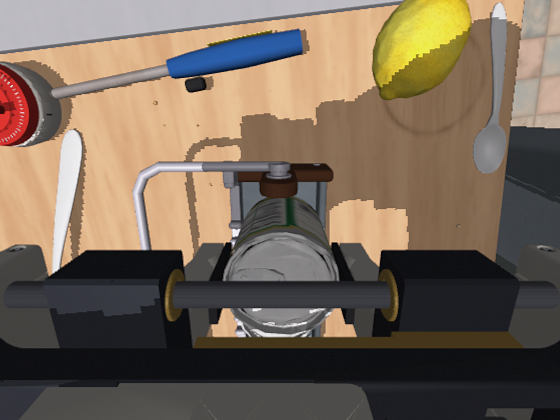

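The held tin hangs clear of the ear at (278,180). I shift it 2 mm along the row and lower it.

jog_arm([
  [[-0.2,-0.1,2.5],0,5],
  [[0,0,2],0,5],
  [[0,0,1],0,5],
  [[0,0,0.5],0,5],
  [[0,0,0.3],0,5],
  [[0,0,0],0,5],
  [[0,0,0],0,5],
])

```text
time_s: 27.62
tcp_pos: [0.5526, -0.1421, 0.0465]
eef_rot: [-180.0, 0.0, -96.2]
contact_force: [-0.5, -0.1, -1.8]
gripper_width: 0.057
gripper_force: 25.0
```

jog_arm([
  [[0,0,0.15],0,5],
  [[0,0,0],0,5],
  [[0,0,0],0,5],
])

```text
time_s: 28.0
tcp_pos: [0.5527, -0.1419, 0.0461]
eef_rot: [-179.9, 0.0, -96.2]
contact_force: [-4.6, 3.6, 10.7]
gripper_width: 0.057
gripper_force: 25.0
```

jog_arm([
  [[0,0,0],0,6],
  [[0,0,0],0,7],
  [[0,0,0],0,8.2],
  [[0,0,0],0,8.2],
  [[0,0,-2],0,8.2],
  [[0,0,-4],0,8.7],
  [[0,0,-4],0,8.7],
  [[0,0,-4],0,8.7],
  [[0,0,0],0,8.7],
  [[0,0,0],0,8.7],
])

```text
time_s: 29.25
tcp_pos: [0.552, -0.142, 0.1841]
eef_rot: [180.0, 0.0, -96.3]
contact_force: [-0.8, -0.2, 0.0]
gripper_width: 0.0869
gripper_force: 0.0
```

Run:
```python
from h import *
s,c=lids();cv2.imwrite("pics/w6.png",c["pixels"])
print(go([.5735,.123,.16]))
t=capture("top");print([(r["confidence"],r["pixel"]) for r in regions_of(t,"stop")])
```

```text
[ 0.552  -0.142   0.1841] [180.    0.  -96.3]
0.88 lid px [281.2 318.7] [46.  54.2] world [ 0.5663 -0.0128] region [ 0.569 -0.003] [198. 197. 199.]
0.82 lid px [279.9 261.1] [49.3 59.2] world [ 0.5601 -0.0811] region [ 0.559 -0.08 ] [198. 197. 199.]
0.64 lid px [280.9 203.9] [58.7 60.9] world [ 0.5525 -0.1407] region [ 0.552 -0.139] [121. 121. 122.]
--top
(array([-26.59,   0.73,   2.34]), 29.45)
[]
```

View pics/w6.png

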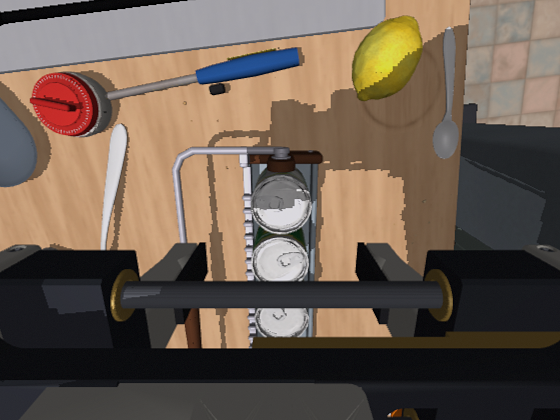

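All three tins stand in the tray row, with lids at (281,204), (280,261) and (281,319). Now I go to the stop.

jog_arm([
  [[-4.5,0.1,0],0,8.7],
  [[-4.5,0.1,0],0,8.7],
  [[-4.5,0.1,0],0,8.7],
  [[-4.5,0.1,0],0,8.7],
  [[-4.5,0.1,0],0,8.7],
  [[-4.1,0.1,0],0,8.7],
  [[0,0,2.5],0,8.7],
  [[0,0,2.5],0,8.7],
  [[0,0,0],0,8.7],
  [[0,0,0],0,8.7],
])

```text
time_s: 30.8
tcp_pos: [0.5759, 0.123, 0.1352]
eef_rot: [-180.0, -0.0, -96.2]
contact_force: [-0.4, 0.5, 0.2]
gripper_width: 0.0871
gripper_force: 0.0
```

Run:
```python
from h import *
print(go([.5742,.1222,.088]))
s,c=wrist();print(s["tcp_pos"],[(round(r["confidence"],2),r["pixel"]) for r in regions_of(c,"stop")])
```

```text
(array([0.09, 0.16, 4.72]), 30.8)
[0.57589323 0.12296966 0.135242  ] [(0.72, [271.8, 208.4])]
```

jog_arm([
  [[0,0.15,2],0,8.7],
  [[0,0,2],0,8.7],
  [[0,0,0.7],0,8.7],
  [[0,0,0],0,8.7],
  [[0,0,0],0,8.7],
  [[0,0,0],0,3.5],
  [[0,0,0],0,3.5],
  [[0,0,0],0,3.5],
  [[0,0,0],0,3.5],
  [[0,0,0],0,3.5],
  [[0,0,0],0,3.5],
  [[0,0,0],0,3.5],
], newtons=25)

```text
time_s: 32.4
tcp_pos: [0.5742, 0.1234, 0.0899]
eef_rot: [-179.9, 0.0, -96.2]
contact_force: [-9.4, 1.4, 17.3]
gripper_width: 0.041
gripper_force: 26.3
```

jog_arm([
  [[0.5,0,0],0,3.5],
  [[1.2,0,0],0,3.5],
  [[1.5,0,0],0,3.5],
  [[1.5,0,0],0,3.5],
  [[1.3,0,0],0,3.5],
  [[0.8,0,0],0,3.5],
  [[0.6,0,0],0,3.5],
  [[0.5,0,0],0,3.5],
  [[0.4,0,0],0,3.5],
  [[0.4,0,0],0,3.5],
  [[0,0,0],0,3.5],
  [[0,0,0],0,3.5],
])

```text
time_s: 33.9
tcp_pos: [0.5648, 0.0365, 0.0899]
eef_rot: [-179.9, 0.0, -96.2]
contact_force: [-8.2, 0.5, 17.9]
gripper_width: 0.0413
gripper_force: 26.4
```

jog_arm([
  [[0.2,0,0],0,3.5],
  [[0.05,0,0],0,3.5],
  [[0,0,0],0,3.5],
  [[0,0,0],0,3.5],
])

```text
time_s: 34.4
tcp_pos: [0.5646, 0.0343, 0.0899]
eef_rot: [-179.9, 0.0, -96.2]
contact_force: [-8.8, 1.0, 18.2]
gripper_width: 0.0413
gripper_force: 26.3
```

jog_arm([
  [[0,0,0],0,4.8],
  [[0,0,0],0,5.4],
  [[0,0,0],0,6],
  [[0,0,0],0,6.6],
  [[0,0,0],0,8.7],
  [[0,0,0],0,8.7],
  [[0,0,-2],0,8.7],
  [[0,0,-4],0,8.7],
  [[0,0,-4],0,8.7],
  [[0,0,-3],0,8.7],
  [[0,0,0],0,8.7],
  [[0,0,0],0,8.7],
])

```text
time_s: 35.9
tcp_pos: [0.5634, 0.0341, 0.217]
eef_rot: [179.9, 0.0, -96.3]
contact_force: [-0.4, -0.0, -1.4]
gripper_width: 0.0869
gripper_force: 0.0
```

Run:
```python
from h import *
s,c=lids();cv2.imwrite("pics/w7.png",c["pixels"])
print(get_state()["contact_force"])
```

```text
[0.5634 0.0341 0.217 ] [179.9   0.  -96.3]
0.79 lid px [271.7  -1. ] [64.7 71. ] world [ 0.5524 -0.1421] region [ 0.552 -0.131] [219. 218. 220.]
0.78 lid px [270.8 132.5] [57.7 59.5] world [ 0.5668 -0.0292] region [ 0.567 -0.026] [140. 139. 141.]
0.65 lid px [269.8  68. ] [61.5 68.3] world [ 0.5607 -0.0872] region [ 0.559 -0.091] [226. 225. 226.]
--top
0.82 lid px [336.7 209.3] [19.7 23. ] world [ 0.5582 -0.0837] region [ 0.561 -0.091] [245. 247. 248.]
0.75 lid px [356.1 211.7] [19.  22.4] world [ 0.55   -0.1393] region [ 0.561 -0.14 ] [246. 246. 249.]
0.44 lid px [319.5 210.2] [13.2 20.1] world [ 0.5566 -0.0342] region [ 0.551 -0.047] [157.5 163.  170. ]
[-0.1072856   0.00425977 -0.01198546]
```

View pics/w7.png

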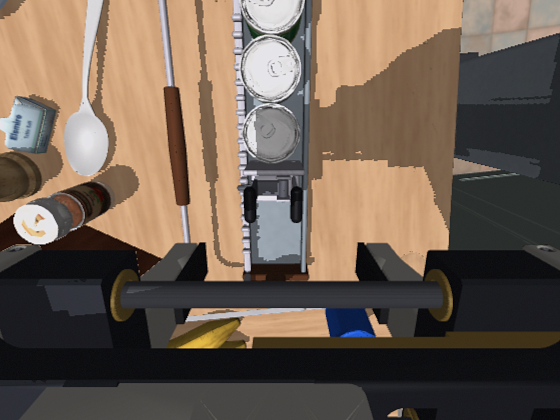

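The row is snug: the stop's plate is right behind the last tin at (271,132), and the bars at (250,204) and (297,203) are at rest spacing. The handle bar is at (176,145), with a spoon and jars to its left, so I check the clearance there.

Run:
```python
from h import *
a=cv2.imread("pics/top0.png")[80:230,200:400];b=cv2.imread("pics/side0.png")[60:260,80:360]
o=np.zeros((600,800,3),np.uint8);a=cv2.resize(a,None,fx=2,fy=2,interpolation=2);b=cv2.resize(b,None,fx=1.5,fy=1.5,interpolation=2);o[:300,:400]=a;o[300:,:420]=b
cv2.imwrite("pics/c3.png",o[:,:420])
t=capture("top")
for u in((0,0),(400,0),(0,300),(400,300)): print(u,np.round(onz(t,(u[0]/2+200,u[1]/2+80),.06),3)[:2])
d=np.load("w1.npz");cw=dict(mtx=d["m"],world_from_camera=d["T"])
for u in((50,205),(50,385)): print("bar",np.round(onz(cw,(u[0]/2.8+150,u[1]/2.8+68),.06),4))
s,c=wrist()
for n,px in(("bar top",(171,88)),("bar bot",(182,203)),("bar mid",(176,145))): print(n,np.round(onz(c,px,.06),4))
```

```text
(0, 0) [0.954 0.31 ]
(400, 0) [ 0.94  -0.284]
(0, 300) [0.507 0.313]
(400, 300) [ 0.495 -0.266]
bar [ 0.6589 -0.0813  0.06  ]
bar [0.6717 0.0369 0.06  ]
bar top [ 0.66   -0.0817  0.06  ]
bar bot [0.6735 0.0356 0.06  ]
bar mid [ 0.6668 -0.0269  0.06  ]
```

View pics/c3.png

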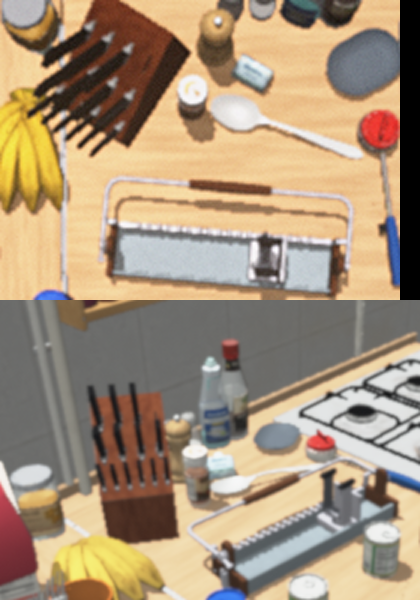

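The nearest tall thing, the spice jar at (192,95), is about 13 cm beyond the bar, so the gripper body stays clear.

jog_arm([
  [[1.2,-2.7,0],0,6],
  [[1.2,-2.7,0],0,6],
  [[1.2,-2.7,0],0,6],
  [[1,-2.7,0],0,6],
  [[0,0,3.5],0,6],
  [[0,0,3.5],0,6],
  [[0,0,0],0,6],
  [[0,0,0],0,6],
])

```text
time_s: 37.2
tcp_pos: [0.6673, -0.0233, 0.1488]
eef_rot: [-179.9, -0.0, -96.2]
contact_force: [-0.3, 0.2, 1.1]
gripper_width: 0.0596
gripper_force: 0.0
```

Run:
```python
from h import *
s,c=wrist();print(s["tcp_pos"],go([.666,-.0235,.041]))
cv2.imwrite("pics/w8.png",c["pixels"])
print(np.round(proj(c,[.666,-.0235,.06])))
```

```text
[ 0.66728587 -0.02332286  0.14878901] (array([ 0.05,  0.15, 10.84]), 37.25)
[283. 210.]
```

View pics/w8.png

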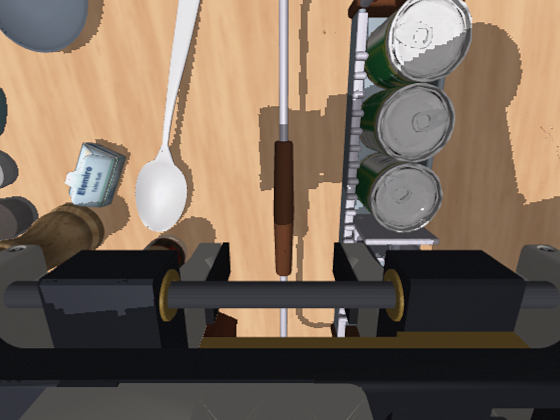

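The bar lies at (284,208), centred between the fingers. I go down, grip it lightly and swing it up.

jog_arm([
  [[0,0.1,3],0,4.5],
  [[0,0,3.5],0,4.5],
  [[0,0,3],0,4.5],
  [[0,0,1.2],0,4.5],
  [[0,0,0],0,4.5],
  [[0,0,0],0,1.2],
  [[0,0,0],0,1.2],
  [[0,0,0],0,1.2],
  [[0,0,0],0,1.2],
  [[0,0,0],0,1.2],
  [[0,0,0],0,1.2],
], newtons=14)

```text
time_s: 38.62
tcp_pos: [0.6657, -0.0232, 0.0417]
eef_rot: [-180.0, 0.0, -96.2]
contact_force: [-5.1, 0.5, 3.2]
gripper_width: 0.0171
gripper_force: 14.0
```

jog_arm([
  [[0,0.15,-1.74],0,1.2],
  [[0,0.45,-1.68],0,1.2],
  [[0,0.74,-1.58],0,1.2],
  [[0,1,-1.43],0,1.2],
  [[0,0,0],0,1.2],
  [[0,0,0],0,1.2],
])

```text
time_s: 39.38
tcp_pos: [0.6452, -0.0208, 0.1079]
eef_rot: [-179.6, 0.0, -96.2]
contact_force: [6.9, -4.1, 5.4]
gripper_width: 0.017
gripper_force: 14.0
```

jog_arm([
  [[0,1.23,-1.23],0,1.2],
  [[0,1.43,-1.0],0,1.2],
  [[0,0.8,-0.4],0,1.2],
  [[0,0.8,-0.34],0,1.2],
  [[0,0.84,-0.25],0,1.2],
  [[0,0.84,-0.2],0,1.2],
  [[0,0.87,-0.12],0,1.2],
  [[0,0.87,-0.03],0,1.2],
  [[0,0,0],0,1.2],
  [[0,0,0],0,1.2],
])

```text
time_s: 40.62
tcp_pos: [0.5675, -0.0121, 0.1435]
eef_rot: [-179.7, 0.0, -96.2]
contact_force: [0.5, -0.8, 12.9]
gripper_width: 0.0171
gripper_force: 14.0
```

jog_arm([
  [[0,0.3,0],0,1.2],
  [[0,0.3,0],0,1.2],
  [[0,0,0],0,1.2],
  [[0,0,0],0,1.2],
])

```text
time_s: 41.12
tcp_pos: [0.5662, -0.0118, 0.1437]
eef_rot: [-179.3, 0.1, -96.2]
contact_force: [18.7, -8.2, -2.3]
gripper_width: 0.0172
gripper_force: 14.0
```

Hard against its end at 18 N. I release and lift away.

jog_arm([
  [[0,-0.4,0],0,1.2],
  [[0,0,0],0,1.2],
  [[0,0,0],0,2.2],
  [[0,0,0],0,3],
  [[0,0,0],0,4.5],
  [[0,0,0],0,4.5],
  [[0,0,-2],0,4.5],
  [[0,0,-4],0,4.5],
  [[0,0,-4],0,4.5],
  [[0,0,-4],0,4.5],
  [[0,0,0],0,4.5],
])

```text
time_s: 42.5
tcp_pos: [0.5654, -0.0119, 0.284]
eef_rot: [-179.7, 0.1, -96.2]
contact_force: [0.2, -0.3, -0.2]
gripper_width: 0.0449
gripper_force: 0.0
```

jog_arm([
  [[4.5,2,-1],0,6],
  [[4.5,2,-1],0,6],
  [[4.5,2,-1],0,6],
  [[4.5,2,-1],0,6],
  [[4.5,0,0],0,6],
  [[4.5,0,0],0,6],
  [[4,0,0],0,6],
  [[0,0,0],0,6],
  [[0,0,0],0,6],
  [[0,0,0],0,6],
  [[0,0,0],0,6],
  [[0,0,0],0,6],
])

```text
time_s: 44.0
tcp_pos: [0.4508, -0.311, 0.3207]
eef_rot: [-180.0, 0.0, -96.2]
contact_force: [0.6, -0.4, 0.2]
gripper_width: 0.0601
gripper_force: 0.0
```

Run:
```python
from h import *
a=capture("top");b=capture("side")
o=np.zeros((600,700,3),np.uint8);o[:300,:600]=cv2.resize(a["pixels"][150:250,220:420],(600,300),interpolation=2);o[300:,:480]=cv2.resize(b["pixels"][110:270,180:436],(480,300),interpolation=2);cv2.imwrite("pics/c4.png",o)
for n,c in(("t",a),("s",b)):
    for t in("handle","stop","tin_a","lemon_1","mug_1","garlic_1"):
        print(n,t,[(round(r["confidence"],2),np.round(r["pixel"]).tolist()) for r in regions_of(c,t)])
```

```text
t handle [(0.77, [313.0, 201.0]), (0.27, [297.0, 206.0])]
t stop [(0.84, [292.0, 210.0]), (0.31, [309.0, 199.0])]
t tin_a [(0.93, [224.0, 269.0]), (0.85, [225.0, 236.0]), (0.61, [336.0, 211.0]), (0.6, [356.0, 212.0]), (0.48, [316.0, 213.0]), (0.27, [294.0, 198.0])]
t lemon_1 []
t mug_1 [(0.68, [178.0, 192.0]), (0.52, [293.0, 210.0])]
t garlic_1 [(0.56, [190.0, 241.0]), (0.2, [315.0, 212.0])]
s handle [(0.85, [283.0, 167.0]), (0.51, [294.0, 199.0])]
s stop [(0.17, [268.0, 222.0])]
s tin_a [(0.84, [294.0, 200.0]), (0.72, [308.0, 197.0]), (0.68, [264.0, 295.0]), (0.66, [326.0, 187.0]), (0.64, [230.0, 270.0]), (0.41, [278.0, 171.0])]
s lemon_1 [(0.83, [385.0, 193.0])]
s mug_1 [(0.92, [140.0, 272.0]), (0.51, [267.0, 205.0])]
s garlic_1 [(0.67, [192.0, 317.0])]
```

View pics/c4.png

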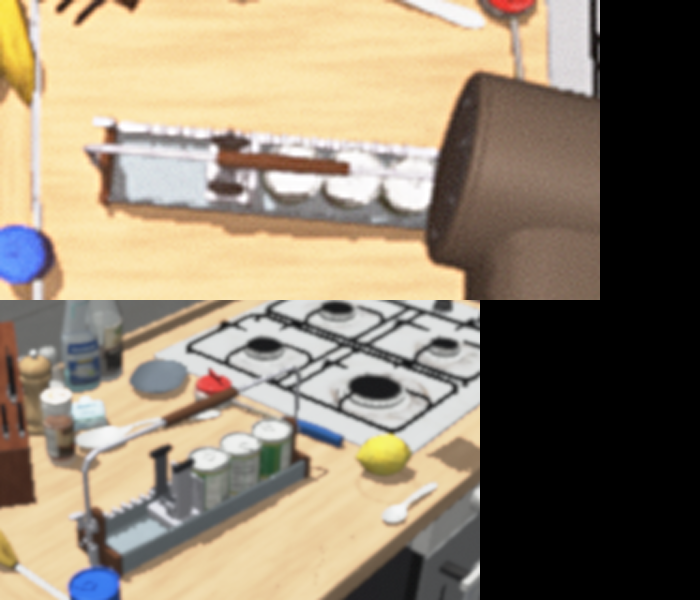

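The handle is upright across the tray and the three tins stand snug at about (290,178), (350,185) and (405,192). The stop's bars at (228,140) and (228,187) measure 44 mm apart, which is the rest spacing, so the stop is locked. The lemon, mug and garlic show no move. I hand in.

```bash
python3 -c "
from plant import close_job
print(close_job())"
```

```text
the job is handed in; nothing more can be done
None
```

The three green tins found on the worktop are packed snug in the caddy, with the stop locked at about 0.18 m and the handle upright. The job is handed in (no verdict was returned).

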